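# Close the culture chamber on its dowels and hold it pressed

## Robot

A 6-joint arm with a two-finger parallel gripper is mounted at the origin on the work surface. World frame = base frame: x ahead of the robot, y to its left, z up, the work surface at z = 0. Lengths are in m, angles in rad, forces in N, time in s.
With the tool pointing down it reaches from about 0.325 to 0.75 m from the base axis. Payload 7.6 kg.
Tool frame: the origin (TCP) lies between the finger pads; the fingertips stand 11 mm ahead of it and the grasp point (between the pads) lies 8 mm behind it; z points along the fingers, y is the direction in which the jaws open and shut (so a half turn about z gives the same grasp; the last joint's range is limited). The gripper opens to 85 mm and grips with 20 to 120 N. Pads are 22 mm wide; open, the fingers measure 114 mm over their backs; the gripper's body (76 mm by 85 mm) begins 54 mm behind the grasp point. The pads swing forward as they close: fully open they stand 13 mm farther back than shut.
Start: joints at [1.13, 0.052, 1.401, -0, 1.689, -0.07], TCP at [0.19, 0.489, 0.242] pointing down, gripper open.
Joint ranges: [-2.9, 2.9], [-0.91, 2.17], [0.12, 2.37], [-1.06, 4.2], [0.26, 2.73], [-2.93, 2.93]. Speed limits (rad/s): [2.57, 2.57, 3.01, 3.14, 3.14, 3.14].

## Interface

Orientations are given as a unit quaternion [w, x, y, z].
In Python, from cell import arm gives the robot as it stands.
- The arm moves only by the tool move_arm, never from a script. Its argument "motion" is a list of rows, each a list of 3 entries, a list of its own where there are three numbers: the shift along the tool's x, y, z in m, then the turn, a rotation vector about the tool's x, y, z in rad, then the finger opening in m, from 0 to 0.0854. A call has 1 to 8 rows; each row is the pose to reach, as a shift and turn from the pose measured when the call began, along the tool's axes at that moment; what a row does not reach only later rows make up. A row lasts 1/12 s, in which the tool goes at most 41.7 mm and 7.16 degrees, less where a joint would pass 70% of its speed; a pose out of reach is approached as far as the arm can. A call with a gripper value outside its range is refused whole. The fingers move at their own pace and stop on an object; the grip force is fixed at half the most. Time passes only in rows, so rows that repeat a pose let the fingers close. It gives the time, the measured TCP pose, the force and the opening at its end, in the units of the state.
- arm.get_state(): the state, without advancing time (a new reading comes with each control period).
- arm.capture(name): name is "scene" or "top" or "wrist"; returns (picture, depth): 400x640x3 uint8, blue, green, red; 400x640 float32, m along the optical axis (not along the pixel's ray), 0 where there is no reading.
- arm.get_calibration(name): a dict with "intrinsics" (3x3 intrinsics, pixels), "rvec" (rotation vector, rad) and "tvec" (3), from world to camera coordinates, as OpenCV has them; the wrist camera has in their place "T_tool_cam" (4x4, takes a point from camera to tool coordinates, whose origin is the TCP and whose axes are the flange's). Camera axes: x right, y down, z forward; pixel columns grow to the right and rows downward; lengths in m; the calibration is good to about 2 mm. A picture is of the moment at which its call begins: read the wrist's pose just before it. get_calibration takes no time and is no camera call.
- arm.close_job(): hands the job in, once; it reports no verdict.
The state is a dict: "clock": time; "joint_positions": joint angles; "dq": joint speeds; "effort": joint torques, N m; "tcp_pos": TCP position; "tcp_rot": TCP orientation; "wrist_force": force on the tool from outside, world axes, zero at the start; "wrist_torque": the same for the moment, N m; "width": opening from 0.0 (shut) to 1.0 (fully open).
Only numpy, scipy, OpenCV 4.12 (cv2) and the standard library are available. Lean on these libraries where they do the work, as an engineer would, in place of code of your own. Each camera call takes 0.05 s, during which the arm holds its last target. There are 200 camera calls.

## Task

Swing the clamp lever open, slide the carriage to the robot's left until its pointer lines up with the line on the index block, and swing the lever fully back to lock it. Then fit the loose upper chamber half over the two dowels of the lower half (large hole on large dowel), press it fully home and push the pair well down on its springs; finish while still holding it pressed down. Leave the other things on the bench where they are.

Things in the scene. Friction and masses are not known exactly. Their poses are not given: they have to be found in the camera images.
- clamp (a joint): Clamp lever, hinge about a vertical axis, rad: 0 = locked (end stop; it then points left along the rail, leaning 0.35 rad towards the robot), 1.1 = fully open (end stop); grows anticlockwise seen from above (knob swings towards the robot). Below 0.15 it holds the carriage fast, from 0.6 it is open. Stays where it is left; takes about 4 N at the knob.
- clamp_pivot (a point): Point on the lever's hinge axis, 35 mm above the bench. The lever arm (14 mm wide) is topped at 40 mm above the bench.
- clamp_knob (a point): Centre of the graspable part of the lever's upright round knob, diameter 16 mm, 65 mm from the hinge axis, 59 mm above the bench; the knob stands free from 40 to 77 mm above the bench.
- carriage (a joint): Travel of the carriage along the rail, m; grows to the left (stage +y), range 0 to 0.16. Moves against about 2 N of friction when unclamped and stays where it is left.
- post (a point): Upright round steel post by which the carriage is pulled or pushed, diameter 16 mm, standing free from 26 to 75 mm above the bench; this point is on its axis, 55 mm above the bench. It stands 98 mm to the left (+y) of the middle of the lower chamber half. Axes: y along the rail in the direction of growing travel, z up.
- pointer (a point): Tip of the thin pointer on the carriage's far side, 33 mm above the bench. It moves along the rail with the carriage.
- mark (a point): Line on top of the fixed steel index block (26 x 24 x 30 mm) beside the far edge of the slide unit, 33 mm above the bench. Its y axis runs along the rail, its x axis across the rail away from the robot. The carriage is at the mark when the pointer has the same position along this y axis. The block stands somewhere else along the rail each time.
- nest (a joint): How far the lower chamber half is pressed down on its springs, m: 0 = up, 0.005 = bottomed. Pushing by hand needs about 4 to 5 N to begin with and about 1.5 N more per mm (with the upper half lying on it).
- seat (a point): Middle of the top face of the lower chamber half (aluminium block 110 x 80 mm with four round wells), 51 mm above the bench when up; it rides on the carriage. x axis: along its 110 mm side, away from the robot; y along the rail to the left; z up.
- big_dowel (a point): Foot of the large dowel (diameter 12 mm) on the top face of the lower half, at x -44, y +28 mm from its middle (near the robot, left). The dowel rises 20 mm above the face; its top 8 mm taper to 5 mm diameter.
- small_dowel (a point): Foot of the small dowel (diameter 8 mm), at x +44, y -28 mm from the middle (far right). Rises 20 mm, its top 8 mm taper to 3 mm diameter.
- cover_handle (a point): Grip rib of the loose upper chamber half: aluminium plate 110 x 80 x 14 mm lying flat, left or right in front of the slide unit, 0.15 to 0.24 kg. Rib on top 60 mm long (x), 20 wide (y), 36 high, 14 to 50 mm above the underside. This point is 32 mm above the underside, over the plate's middle. Fitted, its x, y, z axes agree with those of seat (z up, yaw within 1 rad of it at the start).
- cover_big_hole (a point): Centre of the large through hole (diameter 14.5 mm) in the upper half, at its underside, at x -44, y +28 mm from the plate's middle. It lies on the foot of the large dowel when fitted.
- cover_small_hole (a point): Centre of the small through hole (diameter 10.5 mm) in the upper half, at its underside, at x +44, y -28 mm.
- dish: Bystander: white four-well dish, 75 x 75 x 17 mm, origin at its underside. It may lie left or right in front of the slide unit, on the side where the upper half is not.
- petri: Bystander: white round dish, diameter 60, height 16 mm, origin at its underside.
- bottle: Bystander: amber bottle, diameter 60, height 130 mm, origin at its underside.
- beaker: Bystander: white beaker, diameter 70, height 90 mm, origin at its underside.
- jar: Bystander: grey jar with white lid, diameter 54, height 60 mm, origin at its underside.
- tweezers: Bystander: steel tweezers lying flat, about 120 mm long, origin at the underside of their middle.
Mind the look-alikes: they are no part of the job. Leave any black look-alike of the part that bears cover_handle alone. Of the things that look like the part that bears mark, take the one that is farthest to the robot's left at the start.

How it is judged:
By the outcome, as a careful person would: the job done as asked, in the order asked, and still so for the second after the job is handed in, while the arm keeps its last pose, push and grip.
It also fails if it takes over 70 s, if anything falls off the work surface, if the arm or the gripper's body presses on something with over 40 N, if the wrist force passes 120 N, or if a joint passes its speed limit or range.

## Working session

There is one attempt and no reset: what is moved stays moved. The work goes in short steps, Python scripts to look and compute and a tool call to move; the robot and the scene stay as the last step left them, time stands still between calls to the robot, and variables do not carry over. Pictures are saved under pics/ and viewed, about 8 in all and at most 12, crops included, and the job is handed in when it is done.

Besides the shell and the picture viewer there is one more tool, called after "Request:" by a JSON object that holds its "name" and its "arguments", one argument or row to a line. move_arm: Moves the arm, as the interface text tells. Its arguments: {"type":"object","properties":{"motion":{"type":"array"}},"required":["motion"]}

```bash
ls; mkdir -p pics
cat > h.py <<'E'
import numpy as np, cv2
from scipy.spatial.transform import Rotation as R
from cell import arm
def cam(n, st=None):
    c=arm.get_calibration(n); K=np.array(c["intrinsics"])
    if n=="wrist":
        st=st or arm.get_state(); q=st["tcp_rot"]
        T=np.eye(4); T[:3,:3]=R.from_quat([q[1],q[2],q[3],q[0]]).as_matrix(); T[:3,3]=st["tcp_pos"]
        T=T@np.array(c["T_tool_cam"])
    else:
        W=np.eye(4); W[:3,:3]=cv2.Rodrigues(np.array(c["rvec"],float))[0]; W[:3,3]=np.ravel(c["tvec"]); T=np.linalg.inv(W)
    return K,T   # T: cam->world
def cloud(n):
    st=arm.get_state(); im,d=arm.capture(n); K,T=cam(n,st)
    v,u=np.mgrid[:400,:640]
    P=np.stack([(u-K[0,2])/K[0,0]*d,(v-K[1,2])/K[1,1]*d,d],-1)@T[:3,:3].T+T[:3,3]
    P[d==0]=np.nan
    return im,d,P,K,T
def atz(K,T,u,v,z):
    r=T[:3,:3]@np.array([(u-K[0,2])/K[0,0],(v-K[1,2])/K[1,1],1]); o=T[:3,3]
    return o+r*(z-o[2])/r[2]
def pix(K,T,p):
    q=np.linalg.inv(T)@np.append(p,1); q=K@q[:3]; return q[:2]/q[2]
E
python3 - <<'E'
from h import *
for n in("top","scene"):
    im,d,P,K,T=cloud(n); cv2.imwrite(f"pics/{n}0.png",im); np.savez(f"{n}0.npz",im=im,P=P,K=K,T=T); print(n,K,T)
print(arm.get_state()); print(arm.get_calibration("wrist"))
E
```

```text
pics
top [[418.2614617    0.         317.40897255]
 [  0.         418.2614617  194.91916533]
 [  0.           0.           1.        ]] [[ 0.02489741 -0.99757093  0.06505654  0.4842796 ]
 [-0.99964088 -0.02419823  0.01151334  0.04486103]
 [-0.00991112 -0.06531983 -0.99781516  1.30342184]
 [ 0.          0.          0.          1.        ]]
scene [[475.855108     0.         319.98405521]
 [  0.         475.855108   195.94233377]
 [  0.           0.           1.        ]] [[ 0.73612719  0.36520932 -0.56985867  1.27134439]
 [ 0.67666391 -0.37771311  0.6320275  -0.7418594 ]
 [ 0.01557924 -0.85085543 -0.52516886  0.73960749]
 [ 0.          0.          0.          1.        ]]
{'clock': 0.1, 'joint_positions': array([ 1.12969293e+00,  5.27878845e-02,  1.40163809e+00, -1.71714944e-05,
        1.68859336e+00, -7.03100393e-02]), 'dq': array([ 0.00026691, -0.00203031, -0.00222717,  0.00066423,  0.00074415,
       -0.00053523]), 'effort': array([ 1.24418559e-03, -3.82583642e+01, -3.60985637e+01, -9.13473423e-05,
        4.75040390e-03, -9.21208368e-06]), 'tcp_pos': array([0.19011469, 0.48909391, 0.24154173]), 'tcp_rot': array([-1.72174253e-04,  1.84337370e-01,  9.82862770e-01, -6.92300164e-04]), 'wrist_force': array([0.03155819, 0.31789481, 0.69668139]), 'wrist_torque': array([ 0.0168605 , -0.00520309,  0.03766512]), 'width': 1.0021556440425847}
{'intrinsics': array([[276.87133702,   0.        , 318.98428272],
       [  0.        , 276.87133702, 198.33065645],
       [  0.        ,   0.        ,   1.        ]]), 'T_tool_cam': array([[-8.05382890e-04, -9.59488945e-01, -2.81745125e-01,
         7.15985386e-02],
       [ 9.99999341e-01, -1.00335873e-03,  5.58409858e-04,
        -5.42807200e-04],
       [-8.18479517e-04, -2.81744489e-01,  9.59489121e-01,
        -1.30938230e-01],
       [ 0.00000000e+00,  0.00000000e+00,  0.00000000e+00,
         1.00000000e+00]])}
```

View pics/top0.png

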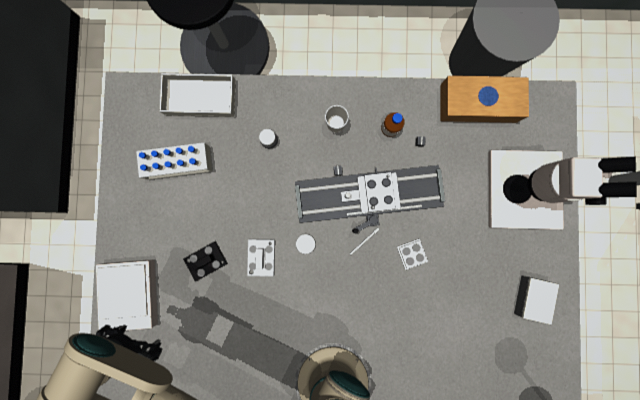

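View pics/scene0.png

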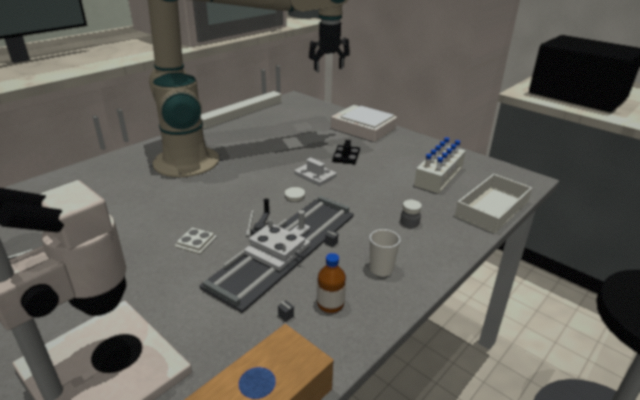

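The top view shows the rail unit with the carriage at about (380,190), the lever knob at (356,231) and the post at (348,196). For the index block there are two candidates: (338,171) and (420,141). The first is farther left and sits beside the rail, so it is the one meant. For the cover, the light one at (261,257) is the part and the black one at (205,260) is the look-alike. I'll confirm both in an enlarged crop.

Run:
```python
from h import *
z=np.load("top0.npz"); im=z["im"]
c=im[130:285,185:450]; c=cv2.resize(c,None,fx=3,fy=3,interpolation=cv2.INTER_CUBIC); cv2.imwrite("pics/crop0.png",c)
K,T,P=z["K"],z["T"],z["P"]
for n,u,v,h in(("mark",338,168,.033),("post",348,195,.075),("knob",356,231,.077),("cover",261,257,.05),("seat",380,191,.051),("pivot",374,219,.04)):
    print(n,atz(K,T,u,v,h).round(4),P[v,u].round(3))
```

```text
mark [ 0.651  -0.0013  0.033 ] [ 0.651 -0.001  0.029]
post [ 0.5663 -0.0309  0.075 ] [ 0.566 -0.031  0.077]
knob [ 0.4614 -0.0563  0.077 ] [ 0.461 -0.056  0.077]
cover [0.3767 0.2227 0.05  ] [0.376 0.223 0.046]
seat [ 0.5823 -0.128   0.051 ] [ 0.582 -0.128  0.052]
pivot [ 0.4981 -0.1128  0.04  ] [ 0.498 -0.113  0.037]
```

View pics/crop0.png

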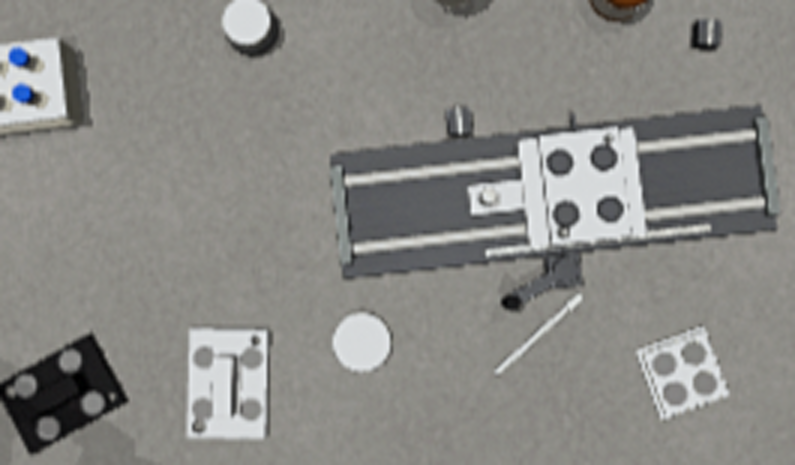

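The crop confirms both: the light cover, with its big hole at crop (198,426), and the index block at crop (460,118) beside the rail. The rest of the layout is clear too. I'll move above the slide unit for a close look.

```bash
cat >> h.py <<'E'
def rot(psi): # tool down, tool y = (-sin psi, cos psi)
    s,c=np.sin(psi),np.cos(psi); return np.array([[-c,-s,0],[-s,c,0],[0,0,-1.]])
def plan(p,psi):
    st=arm.get_state(); q=st["tcp_rot"]; A=R.from_quat([q[1],q[2],q[3],q[0]]).as_matrix()
    print("shift",(A.T@(np.array(p)-st["tcp_pos"])).round(4),"turn",R.from_matrix(A.T@rot(psi)).as_rotvec().round(4),"t",round(st["clock"],2))
E
python3 - <<'E'
from h import *
plan([.50,-.05,.30],np.radians(7.8))
z=np.load("top0.npz");K,T=z["K"],z["T"]
f=lambda u,v,h:atz(K,T,185+u/3,130+v/3,h)
a,b=f(332,155,.005),f(760,107,.005);d=a-b;print(np.degrees(np.arctan2(-d[0],d[1])))
E
```

```text
shift [-0.4842 -0.3903 -0.0579] turn [-1.400e-03 -4.000e-04 -5.069e-01] t 0.1
7.796721317913094
```

Request:
{"name": "move_arm", "arguments": {
  "motion": [
    [[-0.04, -0.03, -0.01], [0, 0, -0.1], 0.085],
    [[-0.1, -0.08, -0.04], [0, 0, -0.2], 0.085],
    [[-0.2, -0.16, -0.058], [0, 0, -0.3], 0.085],
    [[-0.3, -0.24, -0.058], [0, 0, -0.4], 0.085],
    [[-0.484, -0.39, -0.058], [0, 0, -0.507], 0.085],
    [[-0.484, -0.39, -0.058], [0, 0, -0.507], 0.085],
    [[-0.484, -0.39, -0.058], [0, 0, -0.507], 0.085],
    [[-0.484, -0.39, -0.058], [0, 0, -0.507], 0.085]
  ]
}}

```text
clock: 0.77
tcp_pos: [0.3528, 0.2066, 0.2849]
tcp_rot: [-0.0, -0.068, 0.998, -0.001]
wrist_force: [0.7, 0.6, 0.4]
width: 0.994
```

Run:
```python
from h import *
plan([.50,-.05,.30],np.radians(7.8))
```

```text
shift [-0.1109 -0.2743 -0.0149] turn [-0.0012 -0.0008  0.0006] t 0.77
```

Request:
{"name": "move_arm", "arguments": {
  "motion": [
    [[-0.11, -0.274, -0.015], [0, 0, 0], 0.085],
    [[-0.11, -0.274, -0.015], [0, 0, 0], 0.085],
    [[-0.11, -0.274, -0.015], [0, 0, 0], 0.085],
    [[-0.11, -0.274, -0.015], [0, 0, 0], 0.085],
    [[-0.11, -0.274, -0.015], [0, 0, 0], 0.085],
    [[-0.11, -0.274, -0.015], [0, 0, 0], 0.085],
    [[-0.11, -0.274, -0.015], [0, 0, 0], 0.085],
    [[-0.11, -0.274, -0.015], [0, 0, 0], 0.085]
  ]
}}

```text
clock: 1.43
tcp_pos: [0.5005, -0.0548, 0.2988]
tcp_rot: [-0.001, -0.066, 0.998, -0.001]
wrist_force: [0.1, -0.9, -0.7]
width: 0.995
```

Run:
```python
from h import *
im,d,P,K,T=cloud("wrist"); np.savez("w1.npz",im=im,P=P,K=K,T=T)
cv2.imwrite("pics/w1.png",cv2.resize(im,(800,500))); print(arm.get_state()["tcp_pos"])
```

```text
[ 0.49997701 -0.05327268  0.29876136]
```

View pics/w1.png

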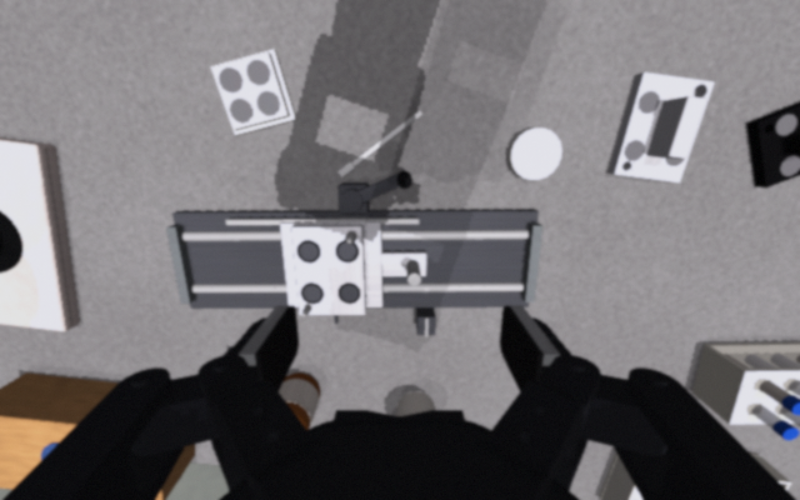

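The close view confirms the layout, with image right being +y and image down being +x. In 800-px coordinates the knob is at (404,180), the post top at (415,279), the pointer at (337,319) and the mark block at (426,320). I'll enlarge it for exact picks.

Run:
```python
from h import *
z=np.load("w1.npz"); im,P=z["im"],z["P"]
c=im[130:275,215:375]; c=cv2.resize(c,None,fx=4,fy=4,interpolation=cv2.INTER_CUBIC); c=cv2.convertScaleAbs(c,alpha=1.3,beta=15)
for i in range(0,160,20): cv2.putText(c,str(215+i),(i*4,10),0,.35,(0,255,255)); cv2.line(c,(i*4,12),(i*4,18),(0,255,255))
cv2.imwrite("pics/w1c.png",c)
g=lambda m: np.nanmedian(P[m],0).round(4)
h=P[...,2]; y=P[...,1];x=P[...,0]
sel=lambda a,b,lo,hi:(h>lo)&(h<hi)&(abs(x-a[0])<b)&(abs(y-a[1])<b)
for n,a,b,lo,hi in(("knob",(.461,-.056),.02,.07,.085),("post",(.566,-.031),.02,.068,.085),("mark",(.65,0),.025,.024,.04)):
    m=sel(a,b,lo,hi); Q=P[m]; print(n,m.sum(),Q.mean(0).round(4),Q.min(0).round(4),Q.max(0).round(4), np.argwhere(m).mean(0)[::-1].round(1))
```

```text
knob 124 [ 0.461  -0.0559  0.0762] [ 0.4536 -0.0634  0.0702] [ 0.4684 -0.0482  0.0783] [322.8 144.4]
post 109 [ 0.5649 -0.0313  0.0737] [ 0.5579 -0.0387  0.0682] [ 0.5737 -0.0234  0.0759] [330.4 222.6]
mark 232 [ 0.6434 -0.0027  0.0296] [ 0.6304 -0.0154  0.0244] [0.6582 0.0104 0.0335] [340. 260.]
```

View pics/w1c.png

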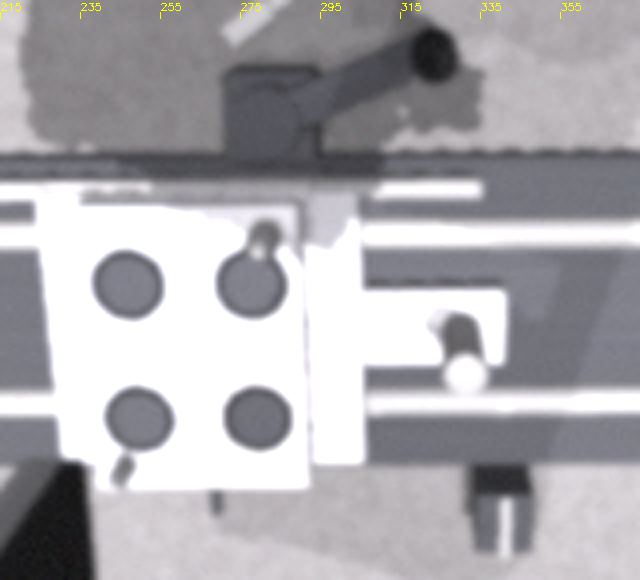

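The crop shows the mark line at px (341.5,262), the pointer tip at (269.3,258), the knob at (323,144) and the pivot at about (281,159). Next I'll compute positions.

Run:
```python
from h import *
z=np.load("w1.npz"); K,T=z["K"],z["T"]
f=lambda u,v,h:atz(K,T,u-.5+.125,v-.5+.125,h)
C=lambda u,v,h:f(215+u/4,130+v/4,h)
m0,m1=C(506,500,.033),C(506,552,.033); p0,p1=C(216,490,.033),C(217,514,.033)
print("mark",m0,m1,"ptr",p0,p1,"pivot",C(265,115,.04),"knob",C(434,55,.077),"post",C(466,374,.075))
e1,e2=C(0,157,.005),C(640,153,.005)
# rail angle: rods
a,b=C(0,404,.02),C(640,402,.02);c=b-a;print(np.degrees(np.arctan2(-c[0],c[1])))
c=e2-e1;print(np.degrees(np.arctan2(-c[0],c[1])))
for psi in np.radians([7,7.4,7.8]):
  yd=np.array([-np.sin(psi),np.cos(psi),0]); print(psi,"travel",(m1-p1)@yd,(m0-p1)@yd,"mark dir y",(m1-m0)@yd)
plan([.461,-.056,.15],np.radians(7.5))
```

```text
mark [ 0.63188033 -0.00292935  0.033     ] [6.54787381e-01 6.02878333e-04 3.30000000e-02] ptr [ 0.64256637 -0.117357    0.033     ] [ 0.65304943 -0.11611894  0.033     ] pivot [ 0.49112974 -0.11096025  0.04      ] knob [ 0.45962637 -0.05570603  0.077     ] post [ 0.56502083 -0.03031681  0.075     ]
7.70587637026799
7.858607315936982
0.12217304763960307 travel 0.11563999308416463 0.11492576567373342 mark dir y 0.0007142274104312187
0.1291543646475804 travel 0.1155258252507444 0.1149733485623078 mark dir y 0.0005524766884365897
0.1361356816555577 travel 0.11540602685158406 0.11501532781207646 mark dir y 0.0003906990395075956
shift [0.0385 0.0026 0.1489] turn [-0.0012 -0.0031  0.0011] t 1.48
```

Request:
{"name": "move_arm", "arguments": {
  "motion": [
    [[0.039, 0.002, 0.03], [0, -0.003, 0], 0.04],
    [[0.039, 0.002, 0.07], [0, -0.003, 0], 0.04],
    [[0.039, 0.002, 0.11], [0, -0.003, 0], 0.04],
    [[0.039, 0.002, 0.15], [0, -0.003, 0], 0.04],
    [[0.039, 0.002, 0.18], [0, -0.003, 0], 0.04],
    [[0.039, 0.002, 0.21], [0, -0.003, 0], 0.04],
    [[0.039, 0.002, 0.24], [0, -0.003, 0], 0.04],
    [[0.039, 0.002, 0.244], [0, -0.003, 0], 0.04]
  ]
}}

```text
clock: 2.15
tcp_pos: [0.4566, -0.0552, 0.0496]
tcp_rot: [-0.005, -0.066, 0.998, 0.001]
wrist_force: [-0.9, 0.5, 0.4]
width: 0.465
```

Run:
```python
from h import *
plan([.4605,-.056,.055],np.radians(7.8)); print(arm.get_state()["tcp_pos"])
im,d,P,K,T=cloud("wrist"); cv2.imwrite("pics/w2.png",im)
```

```text
shift [-0.0037 -0.0013 -0.0054] turn [ 0.0022 -0.009  -0.0032] t 2.15
[ 0.45662347 -0.05519776  0.04961611]
```

View pics/w2.png

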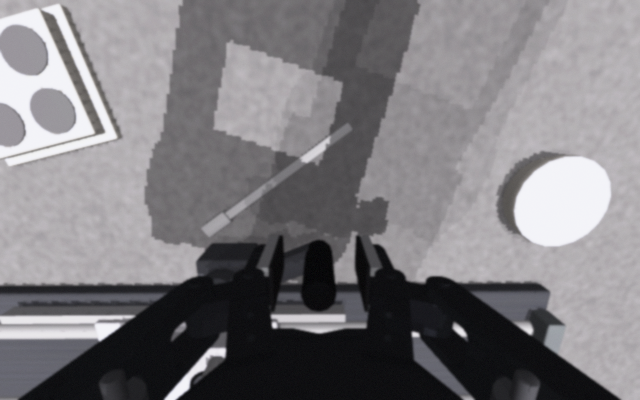

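The knob sits centred between the pads at (320,275). Next I'll close on it.

Request:
{"name": "move_arm", "arguments": {
  "motion": [
    [[-0.004, -0.001, -0.004], [0, -0.009, -0.003], 0.03],
    [[-0.004, -0.001, -0.004], [0, -0.009, -0.003], 0.0],
    [[-0.004, -0.001, -0.004], [0, -0.009, -0.003], 0.0],
    [[-0.004, -0.001, -0.004], [0, -0.009, -0.003], 0.0],
    [[-0.004, -0.001, -0.004], [0, -0.009, -0.003], 0.0]
  ]
}}

```text
clock: 2.62
tcp_pos: [0.463, -0.0549, 0.0584]
tcp_rot: [0.003, -0.068, 0.998, 0.002]
wrist_force: [-2.8, 6.6, 5.5]
width: 0.164
```

Run:
```python
from h import *
st=arm.get_state(); print(st["tcp_pos"],st["wrist_force"],st["width"])
p=st["tcp_pos"][:2]; q=st["tcp_rot"]; A=R.from_quat([q[1],q[2],q[3],q[0]]).as_matrix()
piv=np.array([.4912,-.1125]); piv=p+.065*(piv-p)/np.linalg.norm(piv-p); print(piv,np.degrees(np.arctan2(*( -(p-piv)[0],(p-piv)[1]))))
for a in (0.15,.3,.45,.6,.75,.9,1.05,1.12):
    c,s=np.cos(a),np.sin(a); t=piv+np.array([[c,-s],[s,c]])@(p-piv)
    print(a,(A.T@np.append(t-p,0)).round(4))
```

```text
[ 0.46303891 -0.05489342  0.05836554] [-2.82940343  6.59157158  5.54416933] 0.16400081630070285
[ 0.49158583 -0.11328925] 26.051791560199558
0.15 [ 0.009  -0.0037 -0.0001]
0.3 [ 0.0173 -0.0088 -0.0001]
0.45 [ 0.0248 -0.015  -0.0002]
0.6 [ 0.0313 -0.0223 -0.0002]
0.75 [ 0.0366 -0.0304 -0.0003]
0.9 [ 0.0407 -0.0393 -0.0003]
1.05 [ 0.0433 -0.0487 -0.0004]
1.12 [ 0.0441 -0.0531 -0.0004]
```

Request:
{"name": "move_arm", "arguments": {
  "motion": [
    [[0.009, -0.0037, 0.002], [0, 0, 0], 0],
    [[0.0173, -0.0088, 0.002], [0, 0, 0], 0],
    [[0.0248, -0.015, 0.002], [0, 0, 0], 0],
    [[0.0313, -0.0223, 0.002], [0, 0, 0], 0],
    [[0.0366, -0.0304, 0.002], [0, 0, 0], 0],
    [[0.0407, -0.0393, 0.002], [0, 0, 0], 0],
    [[0.0433, -0.0487, 0.002], [0, 0, 0], 0],
    [[0.0433, -0.0487, 0.002], [0, 0, 0], 0]
  ]
}}

```text
clock: 3.28
tcp_pos: [0.4239, -0.1092, 0.058]
tcp_rot: [-0.001, -0.068, 0.998, 0.002]
wrist_force: [-26.7, 3.2, 20.8]
width: 0.169
```

Run:
```python
from h import *
st=arm.get_state(); d=st["tcp_pos"][:2]-np.array([.4914,-.1130]); print(d,np.linalg.norm(d),"clamp",np.arctan2(-d[0],d[1])-np.radians(7.8)-.35)
plan([st["tcp_pos"][0],st["tcp_pos"][1],.15],np.radians(7.8))
```

```text
[-0.06746169  0.00379889] 0.06756856444424147 clamp 1.0284081998685215
shift [ 0.0002  0.0005 -0.092 ] turn [ 0.0051 -0.0021  0.0008] t 3.28
```

Request:
{"name": "move_arm", "arguments": {
  "motion": [
    [[0, 0, 0], [0, 0, 0], 0.04],
    [[0, 0, 0], [0, 0, 0], 0.04],
    [[0, 0, -0.01], [0, 0, 0], 0.04],
    [[0, 0, -0.05], [0, 0, 0], 0.04],
    [[0, 0, -0.09], [0, 0, 0], 0.04],
    [[0, 0, -0.11], [0, 0, 0], 0.04]
  ]
}}

```text
clock: 3.78
tcp_pos: [0.426, -0.1102, 0.1744]
tcp_rot: [0.003, -0.069, 0.998, 0.001]
wrist_force: [-0.0, -0.3, 1.5]
width: 0.469
```

Run:
```python
from h import *
P=np.load("w1.npz")["P"]
for u in range(288,332,4): print(u,P[212,u].round(4))
plan([.565,-.031,.12],np.radians(7.8))
plan([.565,-.031,.047],np.radians(7.8))
```

```text
288 [ 0.5658 -0.0924  0.0495]
292 [ 0.572  -0.0878  0.03  ]
296 [ 0.5716 -0.0818  0.0291]
300 [ 0.5708 -0.0757  0.0289]
304 [ 0.5695 -0.0696  0.0304]
308 [ 0.5703 -0.0636  0.0257]
312 [ 0.5694 -0.0574  0.0259]
316 [ 0.5686 -0.0513  0.0261]
320 [ 0.5679 -0.0452  0.0257]
324 [ 0.567  -0.0391  0.0261]
328 [ 0.5595 -0.0345  0.0457]
shift [-0.1483  0.0593  0.0553] turn [0.0013 0.0054 0.0011] t 3.78
shift [-0.1479  0.0592  0.1283] turn [0.0013 0.0054 0.0011] t 3.78
```

Request:
{"name": "move_arm", "arguments": {
  "motion": [
    [[-0.04, 0.016, 0.01], [0, 0, 0], 0.04],
    [[-0.08, 0.032, 0.03], [0, 0, 0], 0.04],
    [[-0.12, 0.048, 0.035], [0, 0, 0], 0.04],
    [[-0.148, 0.059, 0.04], [0, 0, 0], 0.04],
    [[-0.148, 0.059, 0.06], [0, 0.005, 0], 0.04],
    [[-0.148, 0.059, 0.09], [0, 0.005, 0], 0.04],
    [[-0.148, 0.059, 0.12], [0, 0.005, 0], 0.04],
    [[-0.148, 0.059, 0.126], [0, 0.005, 0], 0.04]
  ]
}}

```text
clock: 4.45
tcp_pos: [0.563, -0.0305, 0.0451]
tcp_rot: [-0.003, -0.069, 0.998, 0.001]
wrist_force: [-0.6, -0.2, -1.3]
width: 0.467
```

Request:
{"name": "move_arm", "arguments": {
  "motion": [
    [[0, 0, 0], [0, 0, 0], 0.03],
    [[0, 0, 0], [0, 0, 0], 0.0],
    [[0, 0, 0], [0, 0, 0], 0.0],
    [[0, 0, 0], [0, 0, 0], 0.0],
    [[0, 0, 0], [0, 0, 0], 0.0]
  ]
}}

```text
clock: 4.87
tcp_pos: [0.5637, -0.0306, 0.0468]
tcp_rot: [-0.002, -0.069, 0.998, 0.001]
wrist_force: [-2.7, 0.8, 2.1]
width: 0.167
```

Run:
```python
from h import *
st=arm.get_state(); p=st["tcp_pos"]; print(p,st["wrist_force"],st["width"])
psi=np.radians(7.8); e=np.array([-np.sin(psi),np.cos(psi),0])
for s in(.03,.09,.1152): plan(p+e*s,psi)
```

```text
[ 0.56366898 -0.03061062  0.04678682] [-2.74292278  0.78296996  2.0607178 ] 0.16709355036859044
shift [-0.0001  0.03    0.0001] turn [ 0.0026 -0.0042  0.0017] t 4.87
shift [-0.0002  0.09    0.0002] turn [ 0.0026 -0.0042  0.0017] t 4.87
shift [-0.0002  0.1152  0.0003] turn [ 0.0026 -0.0042  0.0017] t 4.87
```

Request:
{"name": "move_arm", "arguments": {
  "motion": [
    [[0, 0.02, 0], [0, 0, 0], 0],
    [[0, 0.045, 0], [0, 0, 0], 0],
    [[0, 0.07, 0], [0, 0, 0], 0],
    [[0, 0.095, 0], [0, 0, 0], 0],
    [[0, 0.11, 0], [0, 0, 0], 0],
    [[0, 0.1152, 0], [0, 0, 0], 0],
    [[0, 0.1152, 0], [0, 0, 0], 0],
    [[0, 0.1152, 0], [0, 0, 0], 0]
  ]
}}

```text
clock: 5.53
tcp_pos: [0.5479, 0.0833, 0.0469]
tcp_rot: [-0.002, -0.069, 0.998, 0.001]
wrist_force: [1.7, 2.5, -10.1]
width: 0.172
```

Run:
```python
from h import *
st=arm.get_state(); p=st["tcp_pos"]; print(p,st["wrist_force"],st["width"])
psi=np.radians(7.8); e=np.array([-np.sin(psi),np.cos(psi),0]); d=p-np.array([ 0.56366898,-0.03061062,0.04678682]); print(d@e,d)
im,dd,P,K,T=cloud("wrist"); cv2.imwrite("pics/w3.png",im)
im,dd,P,K,T=cloud("top"); 
c=np.hstack([cv2.resize(im[150:240,280:400],None,fx=4,fy=4,interpolation=cv2.INTER_CUBIC)]); cv2.imwrite("pics/t3.png",c)
```

```text
[0.5478675  0.08334555 0.0469363 ] [  1.69175588   2.51343717 -10.05726291] 0.17163907229860392
0.11504634029773411 [-0.01580148  0.11395617  0.00014948]
```

Request:
{"name": "move_arm", "arguments": {
  "motion": [
    [[0, 0, 0], [0, 0, 0], 0.04],
    [[0, 0, 0], [0, 0, 0], 0.04],
    [[0, 0, -0.03], [0, 0, 0], 0.06],
    [[0, 0, -0.07], [0, 0, 0], 0.085],
    [[0, -0.03, -0.11], [0, 0, 0], 0.085],
    [[-0.02, -0.07, -0.15], [0, 0, 0], 0.085],
    [[-0.02, -0.085, -0.17], [0, 0, 0], 0.085],
    [[-0.02, -0.085, -0.17], [0, 0, 0], 0.085]
  ]
}}

```text
clock: 6.3
tcp_pos: [0.5829, -0.0032, 0.2246]
tcp_rot: [0.004, -0.067, 0.998, -0.0]
wrist_force: [1.2, -0.0, 0.9]
width: 0.998
```

Run:
```python
from h import *
im,d,P,K,T=cloud("wrist"); np.savez("w4.npz",im=im,P=P,K=K,T=T); print(arm.get_state()["tcp_pos"])
c=cv2.resize(im[120:300,210:410],None,fx=3.3,fy=3.3,interpolation=cv2.INTER_CUBIC); c=cv2.convertScaleAbs(c,alpha=1.3,beta=15); cv2.imwrite("pics/w4.png",c)
```

```text
[ 0.58261905 -0.00251716  0.22319049]
```

View pics/w4.png

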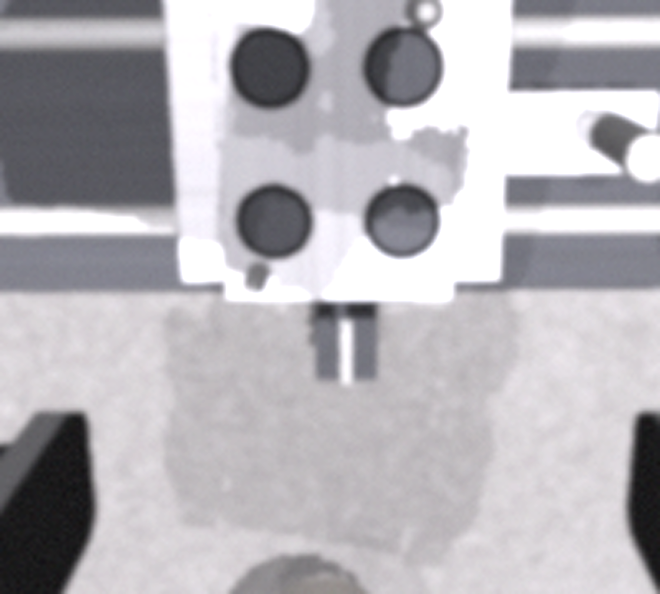

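Run:
```python
from h import *
z=np.load("w4.npz"); im,K,T=z["im"],z["K"],z["T"]; g=im.mean(2).astype(int)
for v in range(208,238): print(v,g[v,303:328])
a=atz(K,T,314.7,218,.033);b=atz(K,T,314.7,235,.033);print(a,b)
```

```text
208 [182 174 172 175 182 196 213 225 231 232 232 232 232 232 232 232 232 233
 232 232 231 232 232 232 232]
209 [193 180 172 170 182 202 218 226 228 228 229 228 228 228 229 228 229 228
 228 228 228 229 229 228 229]
210 [190 171 156 151 160 178 193 200 201 203 203 202 202 202 201 199 199 200
 200 200 201 204 206 209 209]
211 [153 133 113 102 102 112 123 127 134 139 142 138 134 128 127 126 127 126
 125 126 131 144 158 164 168]
212 [122  97  77  59  50  49  52  60  70  83  87  80  67  57  53  54  52  51
  52  56  73 101 128 143 149]
213 [114  89  66  45  32  31  30  38  54  69  75  65  48  34  30  30  29  26
  30  37  60  95 125 139 147]
214 [115  90  65  44  30  29  29  38  53  68  73  67  48  36  31  30  30  30
  31  35  59  95 122 138 147]
215 [108  85  64  46  39  40  41  42  56  72  79  76  62  50  42  39  38  40
  39  42  62  95 120 132 138]
216 [105  81  65  58  57  57  59  55  66  85 103 108  99  82  67  59  58  57
  58  60  73  98 117 129 134]
217 [102  82  72  72  73  75  70  68  75 103 135 148 141 121  92  76  75  75
  75  74  83 103 118 128 133]
218 [112  91  80  78  80  81  
[... 1494 characters left out ...]
81  81  82  88 116 156 183 182 152 107  83  82  82
  83  84  93 114 132 138 137]
233 [140 131 115  97  86  85  86  85  89 112 155 181 182 153 111  88  86  86
  87  86  96 116 132 137 139]
234 [136 131 121 105  98  97  96  95  98 119 154 182 181 154 118  99  98  97
  97  97 106 119 130 135 136]
235 [137 132 127 119 114 114 113 112 116 128 154 174 176 156 130 117 115 115
 116 115 118 126 130 134 134]
236 [135 135 133 130 128 127 126 127 126 131 147 158 160 150 138 133 131 129
 128 126 129 131 131 132 135]
237 [136 136 135 136 134 133 134 131 131 132 136 141 143 143 140 137 135 133
 130 130 130 131 133 132 133]
[ 0.63320714 -0.00233463  0.033     ] [6.55987172e-01 5.94543522e-04 3.30000000e-02]
```

Against the line centre at u=314.4, the pointer in the gap is at u=312.85. That puts the carriage about 1.9 mm short, so I'll regrasp the post and add 1.9 mm.

Run:
```python
from h import *
plan([.5479,.0833,.12],np.radians(7.8));plan([.5479,.0833,.047],np.radians(7.8))
```

```text
shift [0.0237 0.0897 0.103 ] turn [-0.0002  0.006  -0.0032] t 6.35
shift [0.0241 0.0897 0.176 ] turn [-0.0002  0.006  -0.0032] t 6.35
```

Request:
{"name": "move_arm", "arguments": {
  "motion": [
    [[0.01, 0.035, 0.02], [0, 0, 0], 0.04],
    [[0.02, 0.07, 0.05], [0, 0, 0], 0.04],
    [[0.024, 0.09, 0.085], [0, 0.006, -0.003], 0.04],
    [[0.024, 0.09, 0.1], [0, 0.006, -0.003], 0.04],
    [[0.024, 0.09, 0.13], [0, 0.006, -0.003], 0.04],
    [[0.024, 0.09, 0.16], [0, 0.006, -0.003], 0.04],
    [[0.024, 0.09, 0.174], [0, 0.006, -0.003], 0.04],
    [[0.024, 0.09, 0.174], [0, 0.006, -0.003], 0.04]
  ]
}}

```text
clock: 7.02
tcp_pos: [0.5446, 0.0838, 0.0442]
tcp_rot: [-0.004, -0.068, 0.998, -0.0]
wrist_force: [-1.6, 0.8, -0.2]
width: 0.471
```

Request:
{"name": "move_arm", "arguments": {
  "motion": [
    [[0, 0, 0], [0, 0, 0], 0.03],
    [[0, 0, 0], [0, 0, 0], 0.0],
    [[0, 0, 0], [0, 0, 0], 0.0],
    [[0, 0, 0], [0, 0, 0], 0.0],
    [[0, 0, 0], [0, 0, 0], 0.0]
  ]
}}

```text
clock: 7.43
tcp_pos: [0.5446, 0.0838, 0.045]
tcp_rot: [-0.004, -0.068, 0.998, -0.0]
wrist_force: [-3.2, 0.0, 0.9]
width: 0.167
```

Run:
```python
from h import *
psi=np.radians(7.8); e=np.array([-np.sin(psi),np.cos(psi),0]); d=arm.get_state()["tcp_pos"]-np.array([0.5478675,0.08334555,0.0469363]); print(d,d@e, "to go",.0019-d@e)
```

```text
[-0.00322219  0.00046905 -0.00195159] 0.0009020149552849247 to go 0.0009979850447150752
```

Request:
{"name": "move_arm", "arguments": {
  "motion": [
    [[0, 0.0011, 0], [0, 0, 0], 0],
    [[0, 0.0011, 0], [0, 0, 0], 0],
    [[0, 0.0011, 0], [0, 0, 0], 0],
    [[0, 0.0011, 0], [0, 0, 0], 0]
  ]
}}

```text
clock: 7.77
tcp_pos: [0.5445, 0.0848, 0.045]
tcp_rot: [-0.004, -0.068, 0.998, -0.0]
wrist_force: [-1.6, -1.6, -2.1]
width: 0.17
```

Request:
{"name": "move_arm", "arguments": {
  "motion": [
    [[0, 0, 0], [0, 0, 0], 0.04],
    [[0, 0, 0], [0, 0, 0], 0.04],
    [[0, 0, -0.03], [0, 0, 0], 0.06],
    [[0, 0, -0.07], [0, 0, 0], 0.085],
    [[0, -0.03, -0.11], [0, 0, 0], 0.085],
    [[-0.02, -0.07, -0.15], [0, 0, 0], 0.085],
    [[-0.02, -0.085, -0.16], [0, 0, 0], 0.085],
    [[-0.02, -0.085, -0.16], [0, 0, 0], 0.085]
  ]
}}

```text
clock: 8.43
tcp_pos: [0.5807, -0.0007, 0.2124]
tcp_rot: [0.002, -0.066, 0.998, -0.002]
wrist_force: [-0.3, 0.1, 0.5]
width: 0.997
```

Run:
```python
from h import *
im,d,P,K,T=cloud("wrist"); np.savez("w5.npz",im=im,P=P,K=K,T=T); print(arm.get_state()["tcp_pos"])
g=im.mean(2); 
q=pix(K,T,[.645,-.001,.033]); print(q); u0=int(q[0])-9
for v in range(int(q[1])-16,int(q[1])+10):
    r=g[v,u0:u0+20]; print(v,r.astype(int))
print(u0)
```

```text
[0.57949383 0.00113336 0.20938071]
[312.56571002 232.72971484]
216 [185 173 164 162 162 160 153 156 166 171 173 172 169 167 166 167 166 165
 171 179]
217 [124 105  95  91  91  90  91  95 106 115 116 111 100  95  93  90  91  92
 104 126]
218 [74 52 43 40 40 37 41 49 65 81 81 71 57 45 39 38 41 42 61 91]
219 [61 39 30 29 26 27 29 40 58 75 75 66 47 33 28 26 27 32 51 81]
220 [58 40 33 33 32 34 33 44 62 76 79 67 50 36 34 32 32 33 49 78]
221 [61 54 49 48 50 50 52 60 79 98 99 84 65 53 51 50 48 51 59 82]
222 [ 71  70  72  70  71  72  74  89 119 141 142 118  84  71  71  69  68  71
  73  86]
223 [ 75  77  78  79  81  82  90 114 153 180 180 145 103  80  82  80  77  79
  81  92]
224 [ 78  80  81  83  83  83  94 124 166 193 193 160 108  82  80  80  80  80
  82  92]
225 [ 78  79  82  80  82  84  92 121 164 192 191 161 113  85  81  80  83  80
  84  94]
226 [ 76  79  83  83  83  84  90 121 160 186 188 158 112  86  81  80  82  83
  85  95]
227 [ 76  80  81  83  83  83  91 119 157 183 185 157 112  85  80  81  83  83
  85  93]
228 [ 78  80  82  82  81  83  89 119 159 184 186 154 110  85  81  83  82  84

[... 444 characters left out ...]

234 [ 97  85  80  79  81  81  87 112 155 182 183 152 108  84  80  80  81  82
  84  99]
235 [ 99  85  79  80  81  82  87 112 156 183 183 150 106  85  81  82  80  83
  86  98]
236 [ 98  85  82  80  81  82  90 116 154 185 182 151 106  84  80  80  79  83
  87  99]
237 [101  86  82  82  82  83  90 117 158 185 182 152 107  83  80  81  81  82
  88 101]
238 [105  88  84  81  82  84  90 119 156 184 184 151 108  85  82  83  82  85
  88 101]
239 [109  93  85  84  84  85  95 120 160 183 182 153 110  88  86  86  87  86
  90 100]
240 [119 104  98  97  95  96 103 126 160 183 180 154 116 100  99  99  99  97
  98 107]
241 [126 121 116 115 114 114 116 130 157 175 175 153 127 117 116 116 116 117
 114 119]
303
```

The pointer is now within about 0.3 mm of the line. Next I'll lock the lever.

Run:
```python
from h import *
plan([.4262,-.1098,.12],np.radians(7.8));plan([.4262,-.1098,.056],np.radians(7.8))
im,d,P,K,T=cloud("top"); h=P[...,2]
m=(h>.068)&(h<.09)&(abs(P[...,0]-.426)<.03)&(abs(P[...,1]+.11)<.03); print(m.sum(),P[m].mean(0) if m.any() else 0)
```

```text
shift [ 0.1666 -0.0895  0.0895] turn [-0.0017  0.0002 -0.0033] t 8.48
shift [ 0.1667 -0.0894  0.1535] turn [-0.0017  0.0002 -0.0033] t 8.48
22 [ 0.43226174 -0.1084148   0.0770264 ]
```

Request:
{"name": "move_arm", "arguments": {
  "motion": [
    [[0.035, -0.019, 0.0], [0, 0, 0], 0.04],
    [[0.07, -0.038, 0.01], [0, 0, 0], 0.04],
    [[0.105, -0.057, 0.02], [0, 0, 0], 0.04],
    [[0.14, -0.076, 0.04], [0, 0, 0], 0.04],
    [[0.164, -0.089, 0.07], [0, 0, -0.003], 0.04],
    [[0.164, -0.089, 0.1], [0, 0, -0.003], 0.04],
    [[0.164, -0.089, 0.13], [0, 0, -0.003], 0.04],
    [[0.164, -0.089, 0.152], [0, 0, -0.003], 0.04]
  ]
}}

```text
clock: 9.2
tcp_pos: [0.4247, -0.1063, 0.0518]
tcp_rot: [-0.004, -0.069, 0.998, 0.001]
wrist_force: [-0.5, -1.0, 0.2]
width: 0.471
```

Request:
{"name": "move_arm", "arguments": {
  "motion": [
    [[0, 0, 0], [0, 0, 0], 0.03],
    [[0, 0, 0], [0, 0, 0], 0.0],
    [[0, 0, 0], [0, 0, 0], 0.0],
    [[0, 0, 0], [0, 0, 0], 0.0],
    [[0, 0, 0], [0, 0, 0], 0.0]
  ]
}}

```text
clock: 9.62
tcp_pos: [0.4235, -0.1055, 0.0509]
tcp_rot: [-0.005, -0.069, 0.998, 0.002]
wrist_force: [-2.5, 2.1, -13.8]
width: 0.171
```

Run:
```python
from h import *
st=arm.get_state(); print(st["tcp_pos"],st["wrist_force"],st["width"])
p=st["tcp_pos"][:2]; q=st["tcp_rot"]; A=R.from_quat([q[1],q[2],q[3],q[0]]).as_matrix()
piv=np.array([.4914,-.1125]); k=p-piv; a0=np.arctan2(-k[0],k[1])-np.radians(7.8)-.35; print("now",a0,np.linalg.norm(k))
for a in (.9,.75,.6,.45,.3,.15,0,-.04,-.08):
    t=a+np.radians(7.8)+.35; w=piv+.065*np.array([-np.sin(t),np.cos(t)]); print(a,(A.T@np.append(w-p,0)).round(4))
```

```text
[ 0.42351984 -0.10553332  0.05093862] [ -2.45511309   2.12123028 -13.79294553] 0.17084863988762006
now 0.9823866305977472 0.068236722402026
0.9 [-0.0046  0.0044 -0.    ]
0.75 [-0.0084  0.0134 -0.    ]
0.6 [-0.0135  0.0217 -0.0001]
0.45 [-0.0197  0.0291 -0.0001]
0.3 [-0.027   0.0356 -0.0001]
0.15 [-0.0352  0.0409 -0.0002]
0 [-0.0441  0.0449 -0.0003]
-0.04 [-0.0466  0.0457 -0.0003]
-0.08 [-0.049   0.0464 -0.0003]
```

Request:
{"name": "move_arm", "arguments": {
  "motion": [
    [[-0.0046, 0.0044, -0.003], [0, 0, 0], 0],
    [[-0.0084, 0.0134, -0.004], [0, 0, 0], 0],
    [[-0.0135, 0.0217, -0.004], [0, 0, 0], 0],
    [[-0.0197, 0.0291, -0.004], [0, 0, 0], 0],
    [[-0.027, 0.0356, -0.004], [0, 0, 0], 0],
    [[-0.0352, 0.0409, -0.004], [0, 0, 0], 0],
    [[-0.0441, 0.0449, -0.004], [0, 0, 0], 0],
    [[-0.0466, 0.0457, -0.004], [0, 0, 0], 0]
  ]
}}

```text
clock: 10.28
tcp_pos: [0.4608, -0.0538, 0.0523]
tcp_rot: [-0.01, -0.069, 0.998, 0.001]
wrist_force: [-19.2, -7.0, -10.4]
width: 0.169
```

Request:
{"name": "move_arm", "arguments": {
  "motion": [
    [[-0.001, 0, 0], [0, 0, 0], 0],
    [[-0.002, 0.0005, 0], [0, 0, 0], 0],
    [[-0.003, 0.0005, 0], [0, 0, 0], 0],
    [[-0.003, 0.0005, 0], [0, 0, 0], 0]
  ]
}}

```text
clock: 10.62
tcp_pos: [0.4607, -0.0538, 0.0521]
tcp_rot: [-0.014, -0.069, 0.997, 0.0]
wrist_force: [-21.1, -5.0, 0.7]
width: 0.169
```

Request:
{"name": "move_arm", "arguments": {
  "motion": [
    [[0, 0, 0], [0, 0, 0], 0.04],
    [[0, 0, 0], [0, 0, 0], 0.04],
    [[0, 0, -0.03], [0, 0.01, 0], 0.06],
    [[0, 0, -0.07], [0, 0.02, 0], 0.085],
    [[0, 0, -0.11], [0, 0.02, 0], 0.085],
    [[-0.01, 0, -0.15], [0, 0.02, 0], 0.085],
    [[-0.05, 0, -0.19], [0, 0.02, 0], 0.085],
    [[-0.08, 0.03, -0.2], [0, 0.02, 0], 0.085]
  ]
}}

```text
clock: 11.28
tcp_pos: [0.536, -0.0232, 0.2534]
tcp_rot: [-0.018, -0.068, 0.998, -0.002]
wrist_force: [1.1, -0.4, 0.8]
width: 0.995
```

Run:
```python
from h import *
im,d,P,K,T=cloud("wrist"); np.savez("w6.npz",im=im,P=P,K=K,T=T); print(arm.get_state()["tcp_pos"],arm.get_state()["tcp_rot"])
cv2.imwrite("pics/w6.png",cv2.convertScaleAbs(cv2.resize(im,(800,500)),alpha=1.2,beta=10))
h=P[...,2]; x=P[...,0]; y=P[...,1]
for a,lo,b in(((.461,-.056),.07,.02),((.547,.085),.068,.02)):
    m=(h>lo)&(h<.085)&(abs(x-a[0])<b)&(abs(y-a[1])<b); print(m.sum(),P[m].mean(0).round(4))
```

```text
[ 0.53953001 -0.01730855  0.25336324] [-1.64394045e-02 -6.99965024e-02  9.97411765e-01 -8.39388441e-05]
168 [ 0.4642 -0.0539  0.0761]
153 [0.5494 0.0834 0.0738]
```

View pics/w6.png

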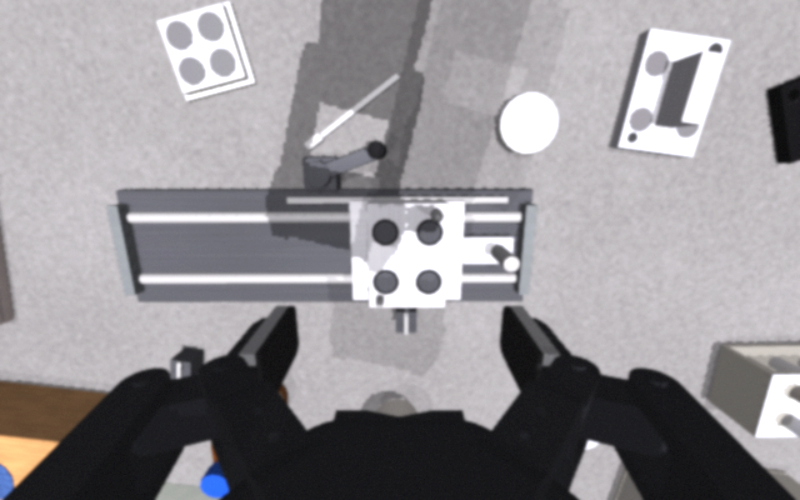

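The lever is back against its stop: knob at 800-px (376,150), and 20 N of pushing didn't move it. The pointer is still on the line at (405,320), and the petri and tweezers are in place. Now I'll go to the cover.

Run:
```python
from h import *
z=np.load("top0.npz");K,T=z["K"],z["T"]
f=lambda u,v,h:atz(K,T,185+u/3-.33,130+v/3-.33,h)
b,s=f(198,426,.014),f(255,341,.014); d=(s-b)[:2]; print(b,s,np.linalg.norm(d),"centre",(b+s)/2)
yaw=np.arctan2(d[1],d[0])-np.arctan2(-56,88); print("yaw",np.degrees(yaw))
c=(b+s)/2
plan([c[0]+.0,c[1],.24],yaw)
print(np.degrees(np.arctan2(c[1],c[0])),np.hypot(*c[:2]),arm.get_state()["joint_positions"])
```

```text
[0.32829091 0.2578998  0.014     ] [0.41589156 0.20254276 0.014     ] 0.10362564300505095 centre [0.37209123 0.23022128 0.014     ]
yaw 0.18137662085717765
shift [0.1307 0.2685 0.0182] turn [-1.000e-04 -3.290e-02  1.369e-01] t 11.33
31.74601803632541 0.4375542543827167 [-0.09765417  0.11657973  1.31099737 -0.00574163  1.74640396 -1.80948858]
```

Request:
{"name": "move_arm", "arguments": {
  "motion": [
    [[0.02, 0.04, 0.0], [0, -0.033, 0.03], 0.085],
    [[0.04, 0.08, 0.005], [0, -0.033, 0.06], 0.085],
    [[0.06, 0.12, 0.01], [0, -0.033, 0.09], 0.085],
    [[0.08, 0.16, 0.015], [0, -0.033, 0.12], 0.085],
    [[0.1, 0.2, 0.018], [0, -0.033, 0.137], 0.085],
    [[0.12, 0.24, 0.018], [0, -0.033, 0.137], 0.085],
    [[0.13, 0.268, 0.018], [0, -0.033, 0.137], 0.085],
    [[0.13, 0.268, 0.018], [0, -0.033, 0.137], 0.085]
  ]
}}

```text
clock: 12.0
tcp_pos: [0.3707, 0.2345, 0.2427]
tcp_rot: [0.002, -0.004, 1.0, 0.002]
wrist_force: [0.7, 0.8, -0.2]
width: 0.994
```

Run:
```python
from h import *
im,d,P,K,T=cloud("wrist"); np.savez("w7.npz",im=im,P=P,K=K,T=T); st=arm.get_state(); print(st["tcp_pos"],st["tcp_rot"])
q=pix(K,T,[.372,.23,.03]); print(q)
u,v=int(q[0]),int(q[1]); u0,v0=u-75,v-75; c=im[v0:v+75,u0:u+75]
cv2.imwrite("pics/w7.png",cv2.resize(c,None,fx=4,fy=4,interpolation=cv2.INTER_CUBIC)); print("crop origin",u0,v0)
h=P[...,2]; n=(abs(P[...,0]-.372)<.09)&(abs(P[...,1]-.23)<.08)
m=n&(h>.045)&(h<.056); print("rib top",m.sum()); r=cv2.minAreaRect(P[m][:,:2].astype(np.float32)*1000); print(r)
m=n&(h>.009)&(h<.056); r=cv2.minAreaRect(P[m][:,:2].astype(np.float32)*1000); print("plate",r)
```

```text
[0.37143543 0.23363314 0.24253891] [ 0.00218379 -0.00447626  0.99998569  0.00195059]
[314.8388663  176.47129131]
crop origin 239 101
rib top 828
((370.6788635253906, 229.34068298339844), (19.654233932495117, 59.1783332824707), 89.74959564208984)
plate ((371.5118713378906, 228.78953552246094), (109.32733154296875, 80.13038635253906), 0.3405510187149048)
```

View pics/w7.png

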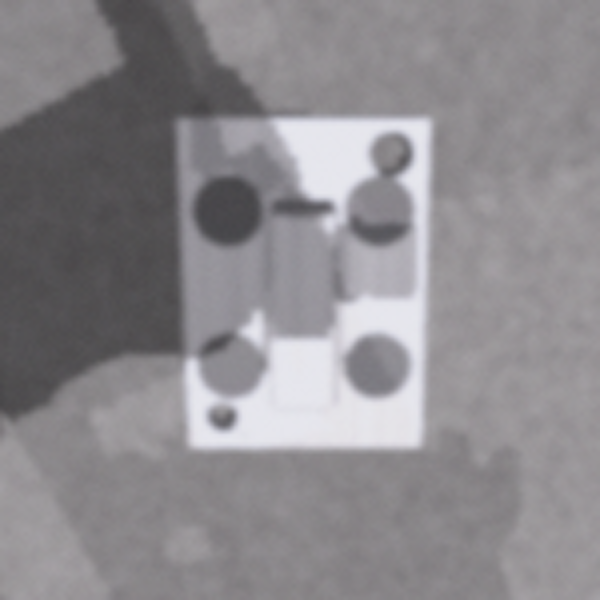

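The cover is seen cleanly: yaw about 0°, rib centre (0.371, 0.229), large hole near the robot and to the left. Next I'll descend and grip the rib.

Run:
```python
from h import *
plan([.371,.229,.05],np.radians(0.1));plan([.371,.229,.031],np.radians(0.1))
```

```text
shift [ 0.0013 -0.0054  0.1925] turn [0.0039 0.0044 0.0072] t 12.05
shift [ 0.0014 -0.0055  0.2115] turn [0.0039 0.0044 0.0072] t 12.05
```

Request:
{"name": "move_arm", "arguments": {
  "motion": [
    [[0.001, -0.005, 0.03], [0.004, 0.004, 0.007], 0.06],
    [[0.001, -0.005, 0.07], [0.004, 0.004, 0.007], 0.06],
    [[0.001, -0.005, 0.11], [0.004, 0.004, 0.007], 0.06],
    [[0.001, -0.005, 0.14], [0.004, 0.004, 0.007], 0.06],
    [[0.001, -0.005, 0.17], [0.004, 0.004, 0.007], 0.06],
    [[0.001, -0.005, 0.19], [0.004, 0.004, 0.007], 0.06],
    [[0.001, -0.005, 0.195], [0.004, 0.004, 0.007], 0.06],
    [[0.001, -0.005, 0.195], [0.004, 0.004, 0.007], 0.06]
  ]
}}

```text
clock: 12.72
tcp_pos: [0.3717, 0.2289, 0.0474]
tcp_rot: [-0.0, -0.001, 1.0, -0.0]
wrist_force: [-0.9, 0.0, 0.6]
width: 0.706
```

Run:
```python
from h import *
plan([.371,.229,.031],np.radians(0.1))
```

```text
shift [0.0007 0.0001 0.0164] turn [-0.0003 -0.0001 -0.0006] t 12.72
```

Request:
{"name": "move_arm", "arguments": {
  "motion": [
    [[0, 0, 0.008], [0, 0, 0], 0.05],
    [[0, 0, 0.016], [0, 0, 0], 0.04],
    [[0, 0, 0.016], [0, 0, 0], 0.03],
    [[0, 0, 0.016], [0, 0, 0], 0.0],
    [[0, 0, 0.016], [0, 0, 0], 0.0],
    [[0, 0, 0.016], [0, 0, 0], 0.0]
  ]
}}

```text
clock: 13.22
tcp_pos: [0.372, 0.2291, 0.0318]
tcp_rot: [0.0, -0.001, 1.0, 0.0]
wrist_force: [0.0, -0.7, 0.0]
width: 0.22
```

Request:
{"name": "move_arm", "arguments": {
  "motion": [
    [[0, 0, 0], [0, 0, 0], 0],
    [[0, 0, 0], [0, 0, 0], 0]
  ]
}}

```text
clock: 13.38
tcp_pos: [0.372, 0.2291, 0.032]
tcp_rot: [0.0, -0.001, 1.0, 0.0]
wrist_force: [0.5, 0.9, -1.9]
width: 0.22
```

Run:
```python
from h import *
tiles=[]
for n in("w5","w6"):
    z=np.load(n+".npz"); im,P,K,T=z["im"],z["P"],z["K"],z["T"]; h=P[...,2]
    n_=(abs(P[...,0]-.568)<.08)&(abs(P[...,1]+.013)<.07)
    m=n_&(h>.046)&(h<.056); r=cv2.minAreaRect(P[m][:,:2].astype(np.float32)*1000); print(n,m.sum(),r,np.nanmedian(h[m]))
    for a in(.066,):
        k=n_&(h>a)&(h<.08); cnt,lab=cv2.connectedComponents(k.astype(np.uint8))
        for i in range(1,cnt): print("  dowel?",(lab==i).sum(),P[lab==i].mean(0).round(4))
    q=pix(K,T,[.566,-.013,.06]); u0,v0=int(q[0])-50,int(q[1])-62
    v0=max(v0,0); c=im[v0:v0+120,u0:u0+100]; print("origin",u0,v0,c.shape)
    c=cv2.resize(c,(400,480),interpolation=cv2.INTER_CUBIC); tiles.append(c)
cv2.imwrite("pics/m8.png",np.hstack(tiles))
```

```text
w5 7418 ((563.6358642578125, -12.316898345947266), (109.56449127197266, 80.15663146972656), 7.7619404792785645) 0.0504837792149819
  dowel? 68 [0.5163 0.0091 0.0687]
  dowel? 21 [ 0.61   -0.0338  0.0686]
origin 259 110 (120, 100, 3)
w6 5164 ((563.02880859375, -12.51278305053711), (109.27457427978516, 79.95460510253906), 7.703408718109131) 0.05046424158524018
  dowel? 42 [0.5159 0.0088 0.0689]
  dowel? 13 [ 0.6098 -0.0345  0.0692]
origin 274 147 (120, 100, 3)
```

View pics/m8.png

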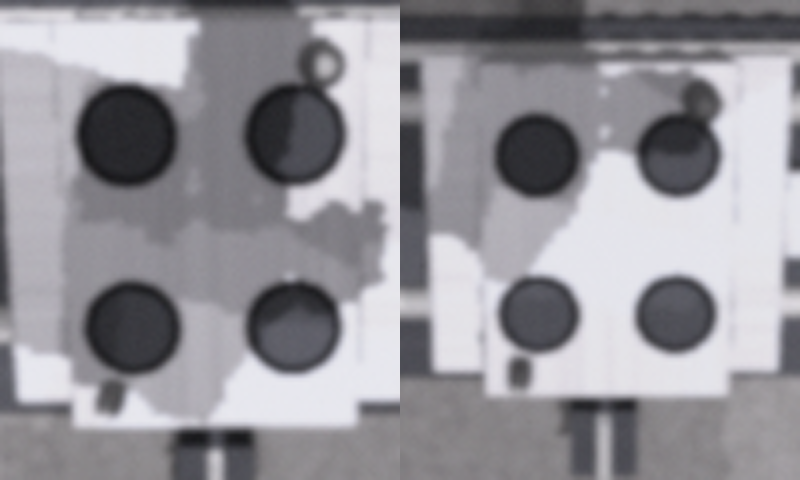

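The block centre is (0.5633, -0.0124) at yaw 7.75°. Both views and both dowels (bottom-left and top-right of each tile) agree within 0.5 mm. Next I'll lift and carry the cover.

Request:
{"name": "move_arm", "arguments": {
  "motion": [
    [[0, 0, -0.02], [0, 0, 0], 0],
    [[0, 0, -0.05], [0, 0, 0], 0],
    [[0, 0, -0.08], [0, 0, 0], 0],
    [[0, 0, -0.11], [0, 0, 0], 0],
    [[0, 0, -0.115], [0, 0, 0], 0]
  ]
}}

```text
clock: 13.8
tcp_pos: [0.3739, 0.2302, 0.1525]
tcp_rot: [0.004, -0.001, 1.0, 0.002]
wrist_force: [0.3, 1.0, -0.7]
width: 0.222
```

Run:
```python
from h import *
st=arm.get_state(); print(st["wrist_force"],st["width"],st["tcp_pos"])
plan([.5641,-.0123,.135],np.radians(7.75))
```

```text
[ 0.33135994  0.97071048 -0.67868738] 0.22211660591786994 [0.3739091  0.23017017 0.1525485 ]
shift [-0.1897 -0.2428  0.0182] turn [ 0.0036  0.009  -0.1338] t 13.8
```

Request:
{"name": "move_arm", "arguments": {
  "motion": [
    [[-0.02, -0.025, 0.0], [0, 0, -0.03], 0],
    [[-0.05, -0.06, 0.0], [0, 0, -0.06], 0],
    [[-0.08, -0.1, 0.0], [0, 0, -0.09], 0],
    [[-0.11, -0.14, 0.0], [0, 0, -0.12], 0],
    [[-0.14, -0.18, 0.0], [0.004, 0.009, -0.134], 0],
    [[-0.165, -0.21, 0.005], [0.004, 0.009, -0.134], 0],
    [[-0.185, -0.237, 0.01], [0.004, 0.009, -0.134], 0],
    [[-0.19, -0.243, 0.016], [0.004, 0.009, -0.134], 0]
  ]
}}

```text
clock: 14.47
tcp_pos: [0.5661, -0.0158, 0.1367]
tcp_rot: [0.0, -0.067, 0.998, -0.001]
wrist_force: [0.2, 0.9, -1.9]
width: 0.224
```

Request:
{"name": "move_arm", "arguments": {
  "motion": [
    [[0, 0, 0], [0, 0, 0], 0],
    [[0, 0, 0], [0, 0, 0], 0]
  ]
}}

```text
clock: 14.63
tcp_pos: [0.5658, -0.0172, 0.1346]
tcp_rot: [-0.001, -0.065, 0.998, -0.0]
wrist_force: [1.2, 0.8, -2.1]
width: 0.226
```

Run:
```python
from h import *
st=arm.get_state(); print(st["wrist_force"],st["width"],st["tcp_pos"])
plan([.5641,-.0123,.112],np.radians(7.75))
im,d,P,K,T=cloud("wrist"); cv2.imwrite("pics/w9.png",im); cv2.imwrite("pics/s9.png",arm.capture("scene")[0])
n=(abs(P[...,0]-.564)<.09)&(abs(P[...,1]+.012)<.09); m=n&(P[...,2]>.105)&(P[...,2]<.13); print(m.sum(),np.nanmedian(P[m],0),P[m].min(0),P[m].max(0))
```

```text
[ 1.19234983  0.77176873 -2.06670002] 0.22572764374106413 [ 0.56578801 -0.01723197  0.13463428]
shift [0.001  0.0051 0.0226] turn [-0.0007 -0.0024 -0.0045] t 14.63
12747 [ 0.5343614  -0.02528609  0.11622823] [ 0.50512551 -0.0648699   0.10500298] [0.6223024  0.0242906  0.12999948]
```

Request:
{"name": "move_arm", "arguments": {
  "motion": [
    [[0.001, 0.005, 0.01], [0, -0.002, -0.004], 0],
    [[0.001, 0.005, 0.02], [0, -0.002, -0.004], 0],
    [[0.001, 0.005, 0.024], [0, -0.002, -0.004], 0],
    [[0.001, 0.005, 0.024], [0, -0.002, -0.004], 0],
    [[0.001, 0.005, 0.024], [0, -0.002, -0.004], 0]
  ]
}}

```text
clock: 15.15
tcp_pos: [0.5635, -0.01, 0.1117]
tcp_rot: [0.0, -0.069, 0.998, -0.0]
wrist_force: [-0.0, 0.5, -1.8]
width: 0.226
```

Run:
```python
from h import *
st=arm.get_state(); print(st["wrist_force"],st["width"],st["tcp_pos"])
plan([.5641,-.0123,.106],np.radians(7.75))
im,d,P,K,T=cloud("wrist")
cv2.imwrite("pics/w10.png",cv2.resize(im[60:260,180:460],(784,560),interpolation=cv2.INTER_CUBIC))
zt=st["tcp_pos"][2]-.018
m=(abs(P[...,2]-zt)<.004)&(P[...,0]<.56)&(P[...,0]>.48)&(abs(P[...,1]+.01)<.07); r=cv2.minAreaRect(P[m][:,:2].astype(np.float32)*1000); print(m.sum(),r,cv2.boxPoints(r).round(1).tolist())
c=np.array([.5641,-.0123]); a=np.radians(7.75); Q=(P[m][:,:2]-st["tcp_pos"][:2])@np.array([[np.cos(a),-np.sin(a)],[np.sin(a),np.cos(a)]]); print(np.percentile(Q,[0.3,99.7],axis=0).round(4))
```

```text
[-0.01933274  0.48708865 -1.75506697] 0.22607461621541727 [ 0.56348567 -0.01001757  0.11165049]
shift [-0.0003 -0.0023  0.0057] turn [-0.0006  0.0007  0.0031] t 15.15
10520 ((536.4017944335938, -14.56524658203125), (57.430049896240234, 80.35050964355469), 7.714677333831787) [[502.6000061035156, 21.399999618530273], [513.2999877929688, -58.20000076293945], [570.2000122070312, -50.5], [559.5, 29.100000381469727]]
[[-0.056  -0.0406]
 [-0.0001  0.0389]]
```

View pics/w10.png

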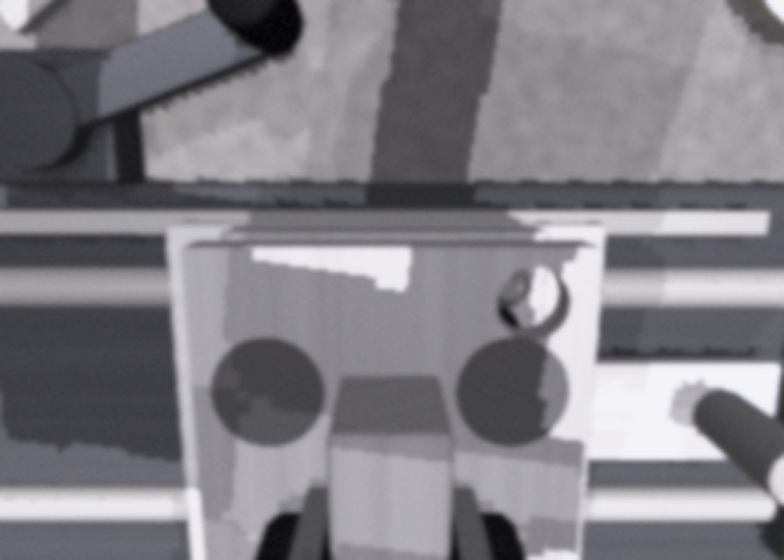

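The view shows the big dowel inside the large hole, slightly left of its centre at (520,295). So I'll correct by -1.8 mm in y.

Request:
{"name": "move_arm", "arguments": {
  "motion": [
    [[-0.0005, -0.0018, 0.002], [0, 0, 0.003], 0],
    [[-0.0005, -0.0018, 0.004], [0, 0, 0.003], 0],
    [[-0.0005, -0.0018, 0.004], [0, 0, 0.003], 0],
    [[-0.0005, -0.0018, 0.004], [0, 0, 0.003], 0]
  ]
}}

```text
clock: 15.53
tcp_pos: [0.5646, -0.012, 0.1081]
tcp_rot: [0.001, -0.067, 0.998, -0.0]
wrist_force: [0.2, 0.8, -1.0]
width: 0.224
```

Run:
```python
from h import *
st=arm.get_state(); print(st["wrist_force"])
plan([.5642,-.0118,.095],np.radians(7.75))
```

```text
[ 0.2396782   0.79021559 -1.02219265]
shift [0.0004 0.0003 0.0131] turn [-0.0007  0.0016 -0.0004] t 15.53
```

Request:
{"name": "move_arm", "arguments": {
  "motion": [
    [[0.0004, 0.0003, 0.003], [0, 0.002, 0], 0],
    [[0.0004, 0.0003, 0.006], [0, 0.002, 0], 0],
    [[0.0004, 0.0003, 0.009], [0, 0.002, 0], 0],
    [[0.0004, 0.0003, 0.012], [0, 0.002, 0], 0],
    [[0.0004, 0.0003, 0.013], [0, 0.002, 0], 0],
    [[0.0004, 0.0003, 0.013], [0, 0.002, 0], 0]
  ]
}}

```text
clock: 16.03
tcp_pos: [0.5639, -0.0117, 0.0946]
tcp_rot: [-0.001, -0.067, 0.998, -0.0]
wrist_force: [0.1, 0.4, -1.3]
width: 0.225
```

Request:
{"name": "move_arm", "arguments": {
  "motion": [
    [[0, 0, 0.003], [0, 0, 0], 0],
    [[0, 0, 0.006], [0, 0, 0], 0],
    [[0, 0, 0.009], [0, 0, 0], 0],
    [[0, 0, 0.011], [0, 0, 0], 0],
    [[0, 0, 0.011], [0, 0, 0], 0]
  ]
}}

```text
clock: 16.45
tcp_pos: [0.5638, -0.0117, 0.0832]
tcp_rot: [-0.001, -0.067, 0.998, -0.0]
wrist_force: [0.3, -0.0, -2.5]
width: 0.227
```

Request:
{"name": "move_arm", "arguments": {
  "motion": [
    [[0, 0, 0.001], [0, 0, 0], 0],
    [[0, 0, 0.002], [0, 0, 0], 0],
    [[0, 0, 0.003], [0, 0, 0], 0],
    [[0, 0, 0.004], [0, 0, 0], 0],
    [[0, 0, 0.005], [0, 0, 0], 0],
    [[0, 0, 0.005], [0, 0, 0], 0]
  ]
}}

```text
clock: 16.95
tcp_pos: [0.564, -0.0118, 0.0794]
tcp_rot: [-0.0, -0.067, 0.998, -0.0]
wrist_force: [-4.8, -0.3, 9.1]
width: 0.225
```

Request:
{"name": "move_arm", "arguments": {
  "motion": [
    [[0, 0, 0.001], [0, 0, 0], 0],
    [[0, 0, 0.002], [0, 0, 0], 0],
    [[0, 0, 0.003], [0, 0, 0], 0],
    [[0, 0, 0.003], [0, 0, 0], 0]
  ]
}}

```text
clock: 17.28
tcp_pos: [0.564, -0.0118, 0.0779]
tcp_rot: [-0.0, -0.067, 0.998, -0.0]
wrist_force: [-6.6, -0.3, 11.4]
width: 0.222
```

Run:
```python
from h import *
im,d,P,K,T=cloud("wrist"); st=arm.get_state(); print(st["wrist_force"],st["tcp_pos"],st["width"])
s,_=arm.capture("scene")
# plate top height in hand, near half
e=np.array([np.cos(np.radians(7.75)),np.sin(np.radians(7.75))]); f=np.array([-e[1],e[0]])
D=P[...,:2]-np.array([.5633,-.0124]); a,b=D@e,D@f
for bx in((-.053,-.033,-.035,-.022),(-.053,-.047,-.01,.01),(-.03,-.02,-.037,-.033)):
    m=(a>bx[0])&(a<bx[1])&(b>bx[2])&(b<bx[3]); print(m.sum(),np.nanmedian(P[...,2][m]).round(4))
c1=cv2.resize(im[90:260,200:420],(396,306)); c2=cv2.resize(s[190:290,220:350],(398,306),interpolation=cv2.INTER_CUBIC)
cv2.imwrite("pics/f11.png",np.hstack([c1,c2]))
```

```text
[-7.2116208   0.12047648  9.91461194] [ 0.56407497 -0.01177352  0.07802393] 0.22128360625925977
853 0.0595
415 0.0594
112 0.0596
```

View pics/f11.png

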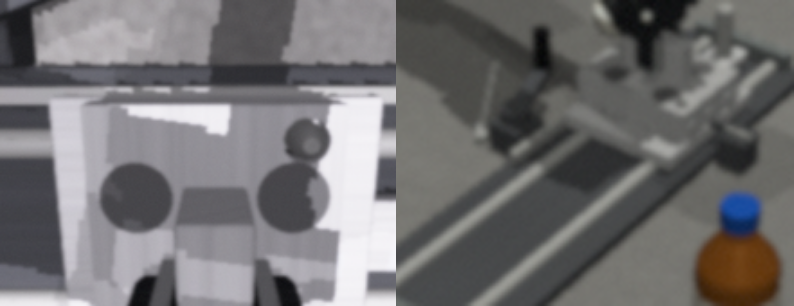

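The big dowel fills its hole at (305,140). The plate top is at about 60 mm, which puts the underside at about 46 mm, so the cover is home and the nest is about 5 mm down at 10–11 N. Handing in while holding.

```bash
python3 -c "
from cell import arm
s=arm.get_state(); print(s['clock'],s['tcp_pos'],s['wrist_force']); print(arm.close_job())"
```

```text
17.3833 [ 0.56407907 -0.01178497  0.07807697] [-7.27471727  0.7978886  10.41445192]
the job is handed in; nothing more can be done
None
```

I did the whole job in the order asked and handed it in at 17.4 s on the clock, with the arm still gripping the cover and pressing it down.

- **Lever opened:** I swung it to about 1.03 rad, well past the 0.6 needed.
- **Carriage moved:** I slid it about 115 mm left and found it about 1.9 mm short in the close view. After a correction it was about 0.3 mm off the line.
- **Lever locked:** I swung it back until about 20 N no longer moved it. The last view before fitting showed the knob 3–4 mm past where it started, in the closing direction. That is either camera error or the lever not having been hard on its stop at the start. The pointer was still on the line then.
- **Cover fitted:** The light cover went over both dowels with no sign of jamming. I only saw the large hole on its dowel; the small one was hidden by the gripper.
- **Pressed down:** The plate top read 59.5–60 mm, so the cover is fully home and the lower half is down about 5 mm. The push was about 10 N, plus roughly 2 N of cover weight.

There were two minor disagreements. The wrist showed a sideways force of about 7 N while pressing, which I left. The camera reads heights about 0.5 mm low.

I did not touch the black look-alike, the second index block or the other things on the bench. I saw none of them displaced in the views I took.

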